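Open the olive sample jar

TASK

Unscrew the lid of the low, wide olive jar (the shortest of the three jars): turn it anticlockwise until the thread lets go while it still sits on the jar, then lift it straight off. Set it down the right way up in the middle of the small round wooden board, putting it down rather than dropping it.

Things in the scene. Friction and masses are not known exactly. Their poses are not given: they have to be found in the camera images.
- jar: Low, wide, round glass jar of olives, 78 mm across, 116 mm tall with its lid, in a dark 90 mm square wooden foot fixed to the counter. The other two jars, 150 mm or more away, are slim (152 mm tall) and six-sided (134 mm), with like lids. Shoulder at 84 mm, rim at 108 mm. Origin: on its axis, underside of the foot, on the counter; z up; its x axis is the zero mark of the thread.
- lid: Loose steel screw lid on that jar, diameter 58 mm, 28 mm tall, 60 g. Origin: centre of its lower edge (88 mm above the counter when on); z up. Turns easily and does not rise. Its x axis starts 0 to 0.2 rad anticlockwise (from above) of the jar's x; from 1.1 rad it lifts straight off; a stop ends the turn at 1.64. One grasp across the top 20 mm of its sides, turned about 1.3 rad, does it.
- round_board: Small round board of brown wood, 110 mm in diameter, 15 mm thick, fixed to the counter; a square board of the same wood lies elsewhere. Origin: centre of its underside; the lid is to rest on its top, 15 mm higher.
Mind the look-alikes: they are no part of the job. Several things have the shape of the lid; the one meant has the colours described above. What is shaped like the round_board but purple is not meant.

How it is judged:
On the way, in this order (a step that is already met when the one before it is completed fails the run):
1. lid turned 1.0 rad or more from the jar's x axis, still seated on the neck (within 6 mm) (angle between the x axis of lid and the x axis of jar, either way round above 1 rad and z of lid in the frame of jar below 0.094 m and horizontal distance between lid and jar below 0.006 m), for 0.1 s.
2. lid lifted above the rim, within 20 mm of the jar's axis (z of lid in the frame of jar above 0.109 m and horizontal distance between lid and jar below 0.02 m), for 0.1 s.
3. lid held within 10 mm above the round board's top and 30 mm of its centre (contact force between the fingers and lid above 0.5 N and z of lid in the frame of round_board below 0.025 m and horizontal distance between lid and round_board below 0.03 m), for 0.1 s.
At the end, for the whole second after the job is handed in: The lid lies at rest and released, flat and top up (within 7 degrees), on the round board, its centre within 25 mm of the board's centre (horizontal distance between lid and round_board below 0.025 m and z of lid in the frame of round_board between 0.012 and 0.019 m and angle between lid's own z axis and vertical below 0.12 rad and linear speed of lid below 0.02 m/s); the robot touches nothing.
It also fails if it takes over 48 s, if anything falls off the work surface, if the arm or the gripper's body presses on something with over 40 N, if the wrist force passes 120 N, or if a joint passes its speed limit or range.

ROBOT

A 6-joint arm with a two-finger parallel gripper is mounted at the origin on the work surface. World frame = base frame: x ahead of the robot, y to its left, z up, the work surface at z = 0. Lengths are in m, angles in rad, forces in N, time in s.
With the tool pointing down it reaches from about 0.25 to 0.725 m from the base axis. Payload 4 kg.
Tool frame: the origin (TCP) lies between the finger pads; the fingertips stand 8 mm ahead of it and the grasp point (between the pads) lies 11 mm behind it (bot.tip_reach is the distance from the TCP to the fingertips, in m); z points along the fingers, y is the line along which they close (so a half turn about z gives the same grasp; the last joint's range is limited). The gripper opens to 85 mm and grips with 20 to 120 N. Pads are 22 mm wide; open, the fingers measure 114 mm over their backs; the gripper's body (76 mm by 85 mm) begins 54 mm behind the grasp point. The pads swing forward as they close: fully open they stand 13 mm farther back than shut.
Start: joints at [-1.259, 0.241, 0.005, 1.335, 0, 1.571], TCP at [0.153, -0.476, 0.204] pointing down, gripper open.
Joint ranges: [-2.72, 2.72], [-1.05, 1.87], [-1.09, 1.28], [-1.99, 2.15], [-1.42, 1.44], [-3.14, 3.14]. Speed limits (rad/s): [2.79, 2.79, 3.14, 3.14, 3.14, 3.14].

INTERFACE

Orientations are given as a unit quaternion [x, y, z, w].
In Python, from workcell import bot gives the robot as it stands.
- The arm moves only by the tool move_arm, never from a script. Its argument "deltas" is a list of rows, each a list of 7 numbers: the opening, from 0 (shut) to 1 (fully open), then the shift along the tool's x, y, z in mm, then the turn, a rotation vector about the tool's x, y, z in degrees. In form: [[gripper, tx, ty, tz, ax, ay, az], ...]. A call has 1 to 10 rows; each row shifts and turns the commanded pose from where the row before left it, along the tool's axes as they then stand; what a row does not reach is not made up. A row lasts 1/12 s, in which the tool goes at most 41.7 mm and 7.16 degrees, less where a joint would pass 70% of its speed; a pose out of reach is approached as far as the arm can. A call is refused whole if a number of a shift passes 41.7 or a number of a turn 7.16, either way. A call with a gripper value outside its range is refused whole. The fingers move at their own pace and stop on an object; the grip force is fixed at half the most. Time passes only in rows, so rows that do not move let the fingers close. It gives the time, the measured TCP pose, the force, the opening and the grip force at its end, in the units of the state.
- bot.get_obs(): the state, without advancing time (a new reading comes with each control period).
- bot.camera(name): name is "scene" or "top" or "wrist"; returns the picture (480x640x3 uint8, blue, green, red); there is no depth.
- bot.calibration(name): a dict with "K" (3x3 intrinsics, pixels), "position" and "orientation" of the camera in the world. Camera axes: x right, y down, z forward; pixel columns grow to the right and rows downward; lengths in m; the calibration is good to about 2 mm. A picture is of the moment at which its call begins: read the wrist's pose just before it. calibration takes no time and is no camera call; for the wrist camera it gives the pose at the moment of the call.
- bot.job_done(): hands the job in; it is judged then, once.
Trained networks look in the newest picture that a camera, given by its name, has taken for a name from the list of things; names that differ only in an ending like _2 or _b are one class to them, and where a whole thing is asked for, a point or a joint stands for the part that bears it (a point fixed in the world has none). Each returns a list of dicts, best first, with "conf" (0 to 1); they miss things now and then, are a little off and sometimes report something else, mostly with a low value. They report only what shows in the picture. A call takes as long as a camera call. They do not tell look-alikes from the thing itself.
- bot.outline_of(query, camera): "pixels" (480x640 bool, what is visible of it) and "rect" ([left, top, width, height] in pixels, round what is visible of it).
The state is a dict: "clock": time; "joint_pos": joint angles; "joint_vel": joint speeds; "tau": joint torques, N m; "eef_pos": TCP position; "tool_rot": TCP orientation; "ft_force": force on the tool from outside, world axes, zero at the start; "ft_torque": the same for the moment, N m; "grip_width": finger opening in m; "grasp_force": force on a finger pad.
Only numpy, scipy, OpenCV 4.12 (cv2) and the standard library are available. Lean on these libraries where they do the work, as an engineer would, in place of code of your own. Each camera call takes 0.05 s, during which the arm holds its last target. There are 200 camera calls.

## Working session

There is one attempt and no reset: what is moved stays moved. The work goes in short steps, Python scripts to look and compute and a tool call to move; the robot and the scene stay as the last step left them, time stands still between calls to the robot, and variables do not carry over. Pictures are saved under pics/ and viewed, at most 10 in all, crops included, and the job is handed in when it is done.

Besides the shell and the picture viewer there is one more tool, called after "Call:" as name(argument=value, ...), one argument or row to a line, values as JSON. move_arm: Moves the arm, as the interface text tells. Its arguments: {"type":"object","properties":{"deltas":{"type":"array","items":{"type":"array","items":{"type":"number"}}}},"required":["deltas"]}

```bash
mkdir -p pics
cat > h.py <<'E'
import numpy as np,cv2
from scipy.spatial.transform import Rotation as R
from workcell import bot
def ray(c,px,z):
    d=R.from_quat(c["orientation"]).apply(np.linalg.inv(c["K"])@[px[0],px[1],1]);p=np.array(c["position"])
    return p+d*(z-p[2])/d[2]
def proj(c,P):
    q=R.from_quat(c["orientation"]).inv().apply(np.array(P)-c["position"]);q=np.array(c["K"])@q;return q[:2]/q[2]
E
python3 - <<'E'
from h import *
for n in("top","scene"):
    cv2.imwrite(f"pics/{n}0.png",bot.camera(n)); c=bot.calibration(n);print(n,np.round(c["position"],3),np.round(c["orientation"],3),c["K"][0])
    for q,z in(("lid",.116),("jar",.1),("round_board",.015)):
        for o in bot.outline_of(q,n):
            r=o["rect"];print(q,round(o["conf"],2),r,np.round(ray(c,(r[0]+r[2]/2,r[1]+r[3]/2),z),3))
s=bot.get_obs();print(s["clock"],s["eef_pos"],s["tool_rot"])
E
```

```text
top [0.282 0.023 1.219] [-0.664  0.741 -0.079  0.069] [546.25228712   0.         322.762299  ]
lid 0.65 [392.4, 115.8, 22.1, 26.0] [ 0.73  -0.204  0.116]
lid 0.61 [393.0, 152.9, 29.2, 30.7] [ 0.64  -0.2    0.116]
jar 0.63 [374.9, 157.5, 50.4, 50.2] [ 0.615 -0.183  0.1  ]
round_board 0.87 [248.2, 267.1, 50.9, 48.3] [0.423 0.113 0.015]
round_board 0.84 [192.5, 356.8, 54.0, 54.5] [0.239 0.246 0.015]
scene [1.151 0.238 1.009] [ 0.554  0.772 -0.257 -0.177] [554.717842     0.         315.14618294]
lid 0.7 [150.0, 321.9, 32.4, 28.0] [ 0.817 -0.169  0.116]
lid 0.69 [177.3, 244.3, 35.8, 33.5] [ 0.655 -0.191  0.116]
jar 0.76 [179.7, 256.8, 47.9, 52.1] [ 0.687 -0.161  0.1  ]
round_board 0.9 [351.0, 222.8, 47.5, 46.9] [0.438 0.119 0.015]
round_board 0.66 [423.4, 180.0, 48.9, 36.3] [0.25  0.245 0.015]
0.4 [ 0.15335463 -0.4757887   0.20394911] [ 9.87871637e-01  1.55272643e-01 -2.49750990e-05 -1.85646614e-04]
```

View pics/top0.png

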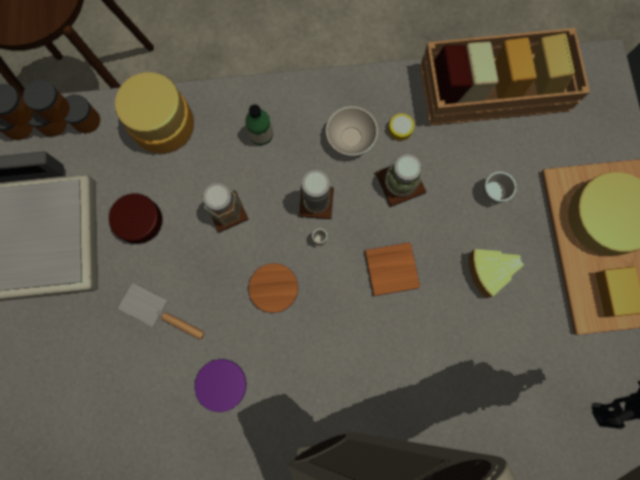

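View pics/scene0.png

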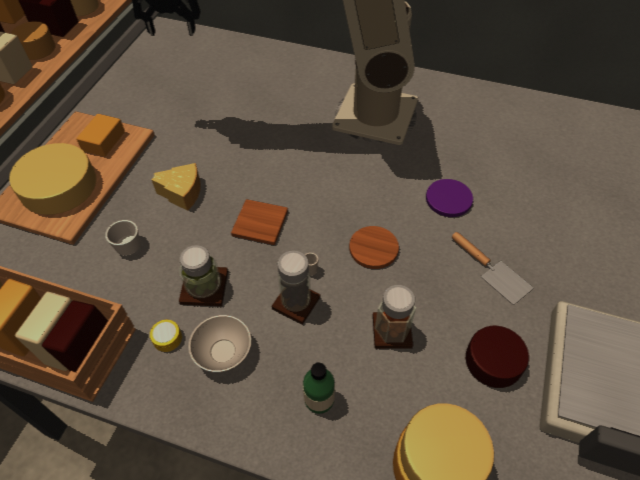

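The olive jar is the right-hand one of the three, with its lid at top (407,167) and scene (196,258). The brown round board is at top (273,288).

```bash
cat >> h.py <<'E'
def totool(P):
    s=bot.get_obs();return np.round(R.from_quat(s["tool_rot"]).inv().apply(np.array(P)-s["eef_pos"])*1000,1)
E
python3 - <<'E'
from h import *
t,s=bot.calibration("top"),bot.calibration("scene")
print(ray(t,(407,167),.116),ray(s,(196,256),.116),ray(t,(273.5,288),.015),ray(s,(374,246),.015))
print(proj(t,(0,0,0)),proj(s,(0,0,0)))
w=bot.calibration("wrist");print(totool(w["position"]),R.from_quat(bot.get_obs()["tool_rot"]).inv().apply(R.from_quat(w["orientation"]).apply([0,0,1])),w["K"][0],bot.tip_reach)
print(totool((.635,-.2,.26)))
E
```

```text
[ 0.64328276 -0.19933109  0.116     ] [ 0.644027   -0.19523655  0.116     ] [0.43052145 0.1130213  0.015     ] [0.4381103  0.11735665 0.015     ]
[347.20872683 488.68204274] [374.50741611 113.49989902]
[  79.8   -0.6 -169.2] [-3.12525847e-01  3.96496037e-04  9.49909173e-01] [420.92802039   0.         318.64458928] 0.008
[ 543.  -114.8  -56. ]
```

Call:
move_arm(
  deltas=[
    [1,38,-8,-14,0,0,0],
    [1,39,-8,-10,0,0,0],
    [1,40,-8,-8,0,0,0],
    [1,40,-8,-8,0,0,0],
    [1,40,-8,-5,0,0,0],
    [1,40,-8,0,0,0,0],
    [1,40,-8,0,0,0,0],
    [1,40,-8,0,0,0,0],
    [1,40,-8,0,0,0,0],
    [1,40,-8,0,0,0,0],
  ],
)

```text
clock: 1.23
eef_pos: [0.5083, -0.2766, 0.2492]
tool_rot: [0.988, 0.155, 0.0, 0.0]
ft_force: [0.6, -1.6, 0.5]
grip_width: 0.0851
grasp_force: 0.0
```

Call:
move_arm(
  deltas=[
    [1,40,-9,0,0,0,0],
    [1,40,-9,0,0,0,0],
    [1,40,-9,0,0,0,0],
    [1,26,-8,0,0,0,0],
    [1,0,0,0,0,0,0],
    [1,0,0,0,0,0,0],
  ],
)

```text
clock: 1.73
eef_pos: [0.6358, -0.1983, 0.2475]
tool_rot: [0.988, 0.157, -0.001, -0.0]
ft_force: [-0.1, -0.4, 0.9]
grip_width: 0.0854
grasp_force: 0.0
```

Run:
```python
from h import *
c=bot.calibration("wrist");cv2.imwrite("pics/w1.png",bot.camera("wrist"));s=bot.get_obs()
print(s["clock"],s["eef_pos"],s["joint_pos"],R.from_quat(s["tool_rot"]).as_matrix().round(3))
for o in bot.outline_of("lid","wrist"):
    m=o["pixels"].astype(np.uint8);r=o["rect"];P=ray(c,(r[0]+r[2]/2,r[1]+r[3]/2),.11);print(o["conf"],r,P,totool(P))
```

```text
1.7833 [ 0.63486339 -0.19947924  0.24822981] [-3.04194280e-01  5.93456324e-01  6.51462020e-01  1.63037791e+00
 -4.95012173e-04  2.52451519e+00] [[ 0.951  0.308 -0.002]
 [ 0.308 -0.951 -0.   ]
 [-0.002 -0.001 -1.   ]]
0.67 [286.2, 163.1, 78.8, 78.9] [ 0.64759818 -0.19937877  0.11      ] [ 13.    3.3 138.9]
0.65 [358.8, 8.1, 69.4, 74.7] [ 0.76252482 -0.20882674  0.11      ] [119.5  47.5 138.7]
```

View pics/w1.png

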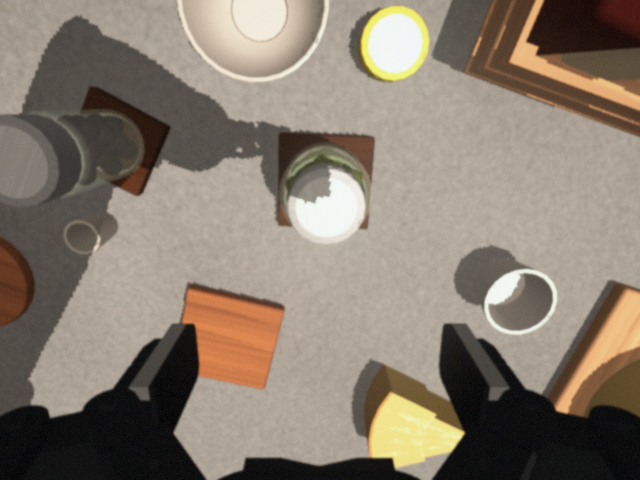

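The olive lid is at wrist (326,203), with the purple-free surroundings clear for the fingers. I'll fit the lid model to its box.

```bash
cat >> h.py <<'E'
from scipy.optimize import least_squares
def fit(c,r,p0,rad,z0,z1):
    a=np.linspace(0,2*np.pi,90)
    b=np.array([r[0],r[1],r[0]+r[2],r[1]+r[3]])
    def f(p):
        q=np.array([proj(c,(p[0]+rad*np.cos(t),p[1]+rad*np.sin(t),z)) for z in(z0,z1) for t in a])
        return np.r_[q.min(0),q.max(0)]-b
    s=least_squares(f,p0);return s.x,s.fun
E
python3 - <<'E'
from h import *
s=bot.get_obs();c=bot.calibration("wrist")
for z0 in(.088,.114):
    x,e=fit(c,[286.2,163.1,78.8,78.9],(.645,-.199),.029,z0,.116);print(x,e.round(1),totool([*x,.100]))
print(fit(bot.calibration("top"),[248.2,267.1,50.9,48.3],(.43,.11),.055,0,.015),fit(bot.calibration("scene"),[351.0,222.8,47.5,46.9],(.43,.11),.055,0,.015))
E
```

```text
[ 0.64460429 -0.20180289] [-0.1 -1.7  0.1  1.8] [  9.4   4.7 148.9]
[ 0.64629291 -0.2012504 ] [-0.2  0.4  0.2 -0.5] [ 11.2   4.7 148.9]
(array([0.4244031 , 0.11353324]), array([ 0.35530459, -1.00147651, -0.35958983,  0.98245862])) (array([0.43181449, 0.1175038 ]), array([-1.35264932,  1.39251896,  1.33469439, -1.34277201]))
```

Call:
move_arm(
  deltas=[
    [1,10,5,20,0,0,0],
    [1,0,0,30,0,0,0],
    [1,0,0,30,0,0,0],
    [1,0,0,30,0,0,0],
    [1,0,0,25,0,0,0],
    [1,0,0,13,0,0,0],
    [1,0,0,0,0,0,0],
    [1,0,0,0,0,0,0],
  ],
)

```text
clock: 2.5
eef_pos: [0.6445, -0.2027, 0.1013]
tool_rot: [0.988, 0.154, -0.001, -0.0]
ft_force: [0.3, -0.3, 1.3]
grip_width: 0.0852
grasp_force: 0.0
```

Run:
```python
from h import *
c=bot.calibration("wrist");im=bot.camera("wrist");cv2.imwrite("pics/w2.png",im);s=bot.get_obs()
print(s["clock"],s["eef_pos"],s["ft_force"])
for o in bot.outline_of("lid","wrist"):
    r=o["rect"];print(o["conf"],r)
    x,e=fit(c,r,(.645,-.199),.029,.114,.116);print(x,e.round(1),totool([*x,.100]))
```

```text
2.55 [ 0.64581681 -0.20286839  0.10275404] [-0.03282296  0.11876793 -0.48625919]
0.97 [243.5, 219.3, 143.5, 145.6]
[ 0.65057177 -0.19885648] [-0.4  5.7  0.4 -6.9] [ 5.  -2.5  3.5]
0.61 [367.3, 2.0, 115.0, 81.5]
[ 0.74582323 -0.20718624] [-29.5 -44.8  28.8  61.8] [93.1 34.5  3.8]
```

View pics/w2.png

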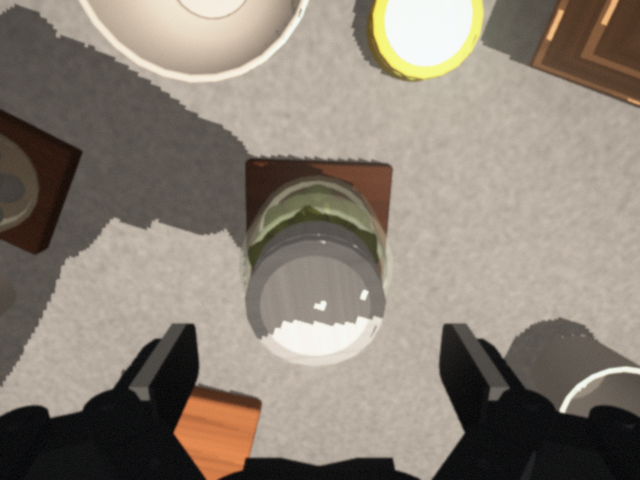

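The lid (centre about 316,300) sits squarely between the open fingers, which end at columns 198 and 442. I'll refit with the full-height lid.

Run:
```python
from h import *
c=bot.calibration("wrist");s=bot.get_obs();print(s["eef_pos"])
x,e=fit(c,[243.5,219.3,143.5,145.6],(.645,-.199),.029,.088,.116);print(x,e.round(1),totool([*x,.100]))
```

```text
[ 0.64660187 -0.20278228  0.1035107 ]
[ 0.64781897 -0.20039153] [ 1.2 -0.4 -1.2  0.3] [ 1.9 -1.9  3.5]
```

Call:
move_arm(
  deltas=[
    [1,1.5,-2,2,0,0,0],
    [0,0,0,0,0,0,0],
    [0,0,0,0,0,0,0],
    [0,0,0,0,0,0,0],
    [0,0,0,0,0,0,0],
    [0,0,0,0,0,0,0],
    [0,0,0,0,0,0,0],
    [0,0,0,0,0,0,0],
  ],
)

```text
clock: 3.27
eef_pos: [0.6468, -0.1991, 0.099]
tool_rot: [0.988, 0.155, -0.0, -0.0]
ft_force: [0.3, 0.0, 0.9]
grip_width: 0.0006
grasp_force: 0.0
```

Run:
```python
from h import *
cv2.imwrite("pics/w3.png",np.vstack([bot.camera("wrist"),cv2.resize(bot.camera("scene")[180:360,100:340],(640,480))])[::1,::1]);im=cv2.imread("pics/w3.png");cv2.imwrite("pics/w3b.png",cv2.resize(im,(400,600)))
s=bot.get_obs();print(s["clock"],s["eef_pos"],s["grip_width"],s["ft_force"],s["joint_pos"])
```

```text
3.3667 [ 0.64674684 -0.19916617  0.09902865] 0.0002788128599078747 [-0.4116324   0.37200595  0.19486558] [-2.98732727e-01  6.50781296e-01  3.66632313e-01  1.28681850e+00
 -4.65852201e-06  2.53101752e+00]
```

View pics/w3b.png

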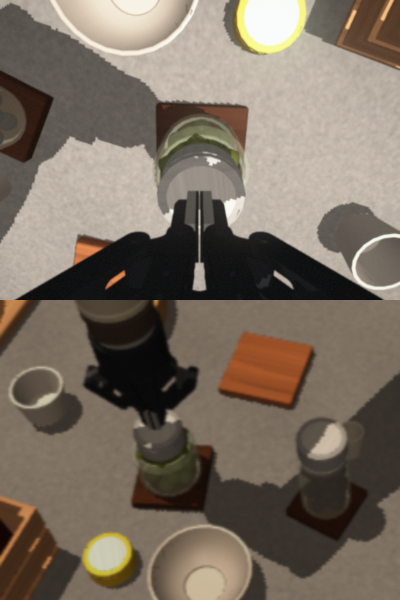

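The fingers shut without the lid: their tips show at about wrist (320,305), over the lid, which spans rows ~225–365. I'll check whether they're above it or beside it.

Run:
```python
from h import *
s=bot.get_obs();c=bot.calibration("wrist");Rt=R.from_quat(s["tool_rot"])
for d in(8,0,-11,-20,-30): print(d,proj(c,s["eef_pos"]+Rt.apply([0,0,d/1000])))
print("lidtop",proj(c,(.6468,-.2,.116)))
im=bot.camera("wrist")
for o in bot.outline_of("lid","wrist"): print(o["conf"],o["rect"])
print(im[280:420:10,320].tolist())
print([ (P:=np.linalg.inv(c["K"])@[320,v,1])[1] for v in (305,)], totool(c["position"]))
m=bot.camera("scene"); sc=bot.calibration("scene")
print(proj(sc,s["eef_pos"]),proj(sc,s["eef_pos"]+[0,0,-.008]),proj(sc,(.6468,-.2,.116)),proj(sc,(.6468,-.2,0)))
cv2.imwrite("pics/s4.png",cv2.resize(m[200:300,140:270],(780,600),interpolation=cv2.INTER_CUBIC))
```

```text
8 [319.71701972 288.26522587]
0 [319.77104087 295.75324633]
-11 [319.85297188 307.10992873]
-20 [319.9276483 317.4610345]
-30 [320.0201514  330.28314386]
lidtop [321.90772784 314.32245698]
0.88 [370.4, 0.0, 118.5, 85.9]
0.77 [249.8, 229.5, 142.9, 129.8]
[[139, 149, 157], [137, 147, 154], [135, 147, 154], [33, 33, 36], [32, 35, 34], [27, 31, 31], [27, 28, 32], [28, 28, 29], [29, 32, 33], [32, 32, 31], [28, 29, 30], [26, 25, 25], [22, 20, 23], [23, 23, 22]]
[np.float64(0.14537012939448368)] [  79.8   -0.6 -169.2]
[195.19049474 261.41563824] [195.93709294 263.66225588] [193.18219539 256.47228603] [203.49416127 287.41553537]
```

View pics/s4.png

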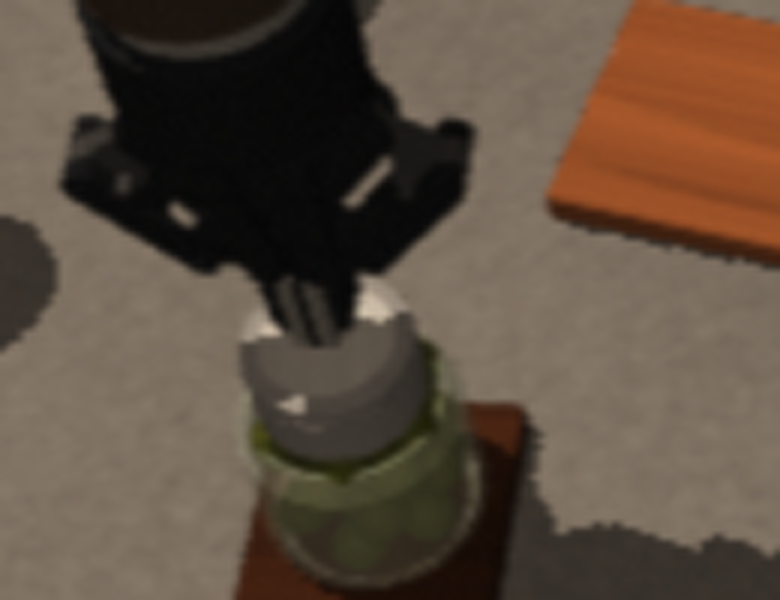

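Run:
```python
from h import *
s=bot.get_obs();c=bot.calibration("wrist");sc=bot.calibration("scene")
f=lambda p:np.r_[proj(c,p)-[320,306],proj(sc,p)-[193,257.3]]
r=least_squares(f,s["eef_pos"]);print(r.x,r.fun,totool(r.x))
# lid triangulation: box centres of lid in both views, free z of top
a=np.linspace(0,6.283,90);b=np.array([249.8,229.5,392.7,359.3])
for o in bot.outline_of("lid","scene")[:3]: print(o["conf"],o["rect"])
print(s["eef_pos"])
```

```text
[ 0.65194099 -0.19752027  0.11998165] [-0.04610502  0.08085738 -0.23534453  0.40109568] [  5.4   0.  -20.9]
0.75 [179.7, 246.7, 30.3, 30.9]
0.57 [151.9, 321.3, 29.1, 29.6]
[ 0.64675616 -0.19917635  0.09905048]
```

Two views agree with sub-pixel residuals: the fingertips are at z≈0.120, about 21 mm behind the reported TCP instead of 8 mm ahead of it. They closed just above the lid (top at 0.116), so I'll open, go about 28 mm lower and close, watching the force.

Call:
move_arm(
  deltas=[
    [1,0,0,-5,0,0,0],
    [1,0,0,0,0,0,0],
    [1,0,0,0,0,0,0],
    [1,0,0,0,0,0,0],
    [1,0,0,0,0,0,0],
    [1,0,0,0,0,0,0],
    [1,0,0,10,0,0,0],
    [1,0,0,10,0,0,0],
    [1,0,0,8,0,0,0],
    [1,0,0,0,0,0,0],
  ],
)

```text
clock: 4.4
eef_pos: [0.6446, -0.1985, 0.0724]
tool_rot: [0.988, 0.155, -0.003, -0.001]
ft_force: [-1.2, 0.7, -0.4]
grip_width: 0.0854
grasp_force: 0.0
```

Call:
move_arm(
  deltas=[
    [1,0,0,5,0,0,0],
    [0,0,0,0,0,0,0],
    [0,0,0,0,0,0,0],
    [0,0,0,0,0,0,0],
    [0,0,0,0,0,0,0],
    [0,0,0,0,0,0,0],
  ],
)

```text
clock: 4.9
eef_pos: [0.6473, -0.1993, 0.0718]
tool_rot: [0.988, 0.155, 0.001, 0.0]
ft_force: [-0.2, 1.0, 0.1]
grip_width: 0.0556
grasp_force: 63.7
```

Run:
```python
from h import *
im=bot.camera("wrist");m=bot.camera("scene")
cv2.imwrite("pics/s5.png",np.hstack([cv2.resize(im,(400,300)),cv2.resize(m[200:300,140:270],(390,300),interpolation=cv2.INTER_CUBIC)]))
s=bot.get_obs();print(s["clock"],s["eef_pos"],s["grip_width"],s["grasp_force"],s["ft_force"])
```

```text
5.0 [ 0.64725726 -0.19933858  0.07179392] 0.055647084748145954 63.699178530368954 [0.20910853 0.76207189 2.46706912]
```

View pics/s5.png

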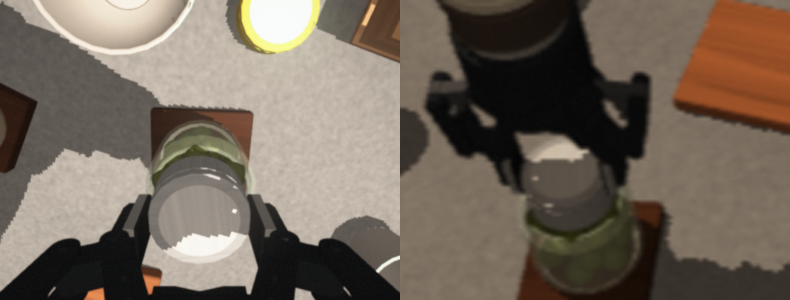

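The lid (wrist half-size picture, about 200,215) is held between the pads: width 55.6 mm, force 64 N. Now I'll turn it anticlockwise, which is negative about the downward tool z.

Call:
move_arm(
  deltas=[
    [0,0,0,0,0,0,-4],
    [0,0,0,0,0,0,-6],
    [0,0,0,0,0,0,-7],
    [0,0,0,0,0,0,-7],
    [0,0,0,0,0,0,-7],
    [0,0,0,0,0,0,-7],
    [0,0,0,0,0,0,-7],
    [0,0,0,0,0,0,-7],
    [0,0,0,0,0,0,-7],
    [0,0,0,0,0,0,-6],
  ],
)

```text
clock: 5.83
eef_pos: [0.6471, -0.2002, 0.0718]
tool_rot: [0.748, 0.664, -0.0, 0.001]
ft_force: [-0.4, -1.2, 1.7]
grip_width: 0.0558
grasp_force: 63.7
```

Call:
move_arm(
  deltas=[
    [0,0,0,0,0,0,-6],
    [0,0,0,0,0,0,-4],
    [0,0,0,0,0,0,0],
    [0,0,0,0,0,0,0],
    [0,0,0,0,0,0,0],
  ],
)

```text
clock: 6.25
eef_pos: [0.6473, -0.1999, 0.0718]
tool_rot: [0.69, 0.724, 0.0, 0.001]
ft_force: [-0.7, -1.6, 2.4]
grip_width: 0.0556
grasp_force: 63.7
```

Run:
```python
from h import *
s=bot.get_obs();M=R.from_quat(s["tool_rot"]).as_matrix();print(s["clock"],s["eef_pos"],np.arctan2(M[1,0],M[0,0])-.312,s["grip_width"],s["grasp_force"],s["ft_force"],s["ft_torque"],s["joint_pos"])
```

```text
6.25 [ 0.64725204 -0.19985875  0.0717884 ] 1.3068660972512758 0.05564044324637314 63.73001711675897 [-0.66333398 -1.62279789  2.38997372] [-0.39785159 -0.07133736 -0.01297991] [-2.99121441e-01  6.67700734e-01  3.24497217e-01  1.22597989e+00
 -7.60330608e-04  1.22360371e+00]
```

Turned 1.307 rad. Next a small straight lift, slow at first.

Call:
move_arm(
  deltas=[
    [0,0,0,-4,0,0,0],
    [0,0,0,-6,0,0,0],
    [0,0,0,-8,0,0,0],
    [0,0,0,-10,0,0,0],
    [0,0,0,-5,0,0,0],
    [0,0,0,0,0,0,0],
    [0,0,0,0,0,0,0],
  ],
)

```text
clock: 6.83
eef_pos: [0.6473, -0.1992, 0.105]
tool_rot: [0.689, 0.725, 0.0, 0.001]
ft_force: [0.2, 0.3, -1.2]
grip_width: 0.0557
grasp_force: 63.5
```

Call:
move_arm(
  deltas=[
    [0,0,0,-10,0,0,0],
    [0,0,0,-20,0,0,0],
    [0,0,0,-30,0,0,0],
    [0,0,0,-30,0,0,0],
    [0,0,0,-20,0,0,0],
    [0,0,0,0,0,0,0],
    [0,0,0,0,0,0,0],
  ],
)

```text
clock: 7.42
eef_pos: [0.6477, -0.1994, 0.216]
tool_rot: [0.689, 0.725, 0.001, 0.002]
ft_force: [0.3, 0.4, -0.2]
grip_width: 0.0555
grasp_force: 63.7
```

Run:
```python
from h import *
c=bot.calibration("wrist");im=bot.camera("wrist");m=bot.camera("scene");t=bot.camera("top")
cv2.imwrite("pics/s6.png",np.hstack([cv2.resize(im,(400,300)),cv2.resize(m[160:310,140:335],(390,300))]))
s=bot.get_obs();print(s["clock"],s["eef_pos"],s["grip_width"],s["ft_force"])
for o in bot.outline_of("lid","wrist"): print(o["conf"],o["rect"])
print("board shift",totool((.428,.115,.23)))
for n in("top","wrist"):
  for o in bot.outline_of("round_board",n): print(n,o["conf"],o["rect"])
```

```text
7.5667 [ 0.64581011 -0.19883819  0.21207398] 0.05592457426027897 [-0.10873019 -1.37919165 -1.07796529]
0.91 [422.2, 194.2, 74.8, 63.9]
0.64 [238.7, 250.9, 160.4, 170.6]
board shift [ 324.4 -201.8  -16.9]
top 0.97 [194.6, 360.3, 53.8, 51.2]
top 0.64 [246.8, 265.4, 52.1, 50.5]
```

View pics/s6.png

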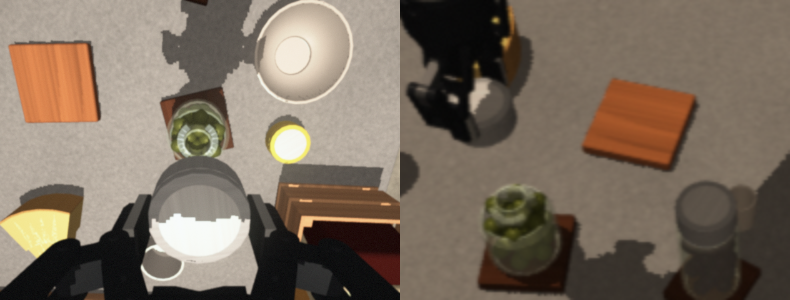

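The lid is clear of the jar and still gripped (wrist half-size picture, about 200,215), and the jar is open. I'm carrying it toward the board and stopping short for a look.

Call:
move_arm(
  deltas=[
    [0,10,-8,-3,0,0,0],
    [0,20,-16,-3,0,0,0],
    [0,28,-23,-3,0,0,0],
    [0,30,-25,0,0,0,0],
    [0,30,-25,0,0,0,0],
    [0,30,-25,0,0,0,0],
    [0,30,-25,0,0,0,0],
    [0,30,-25,0,0,0,0],
    [0,20,-20,0,0,0,0],
    [0,12,-10,0,0,0,0],
  ],
)

```text
clock: 8.55
eef_pos: [0.4296, 0.0321, 0.2227]
tool_rot: [0.688, 0.725, -0.001, -0.001]
ft_force: [-0.5, -0.7, -0.8]
grip_width: 0.0556
grasp_force: 63.7
```

Call:
move_arm(
  deltas=[
    [0,0,0,0,0,0,0],
    [0,0,0,0,0,0,0],
    [0,0,0,0,0,0,0],
  ],
)

```text
clock: 8.8
eef_pos: [0.4336, 0.03, 0.223]
tool_rot: [0.689, 0.725, 0.0, 0.0]
ft_force: [-0.3, -0.6, -0.2]
grip_width: 0.0557
grasp_force: 63.7
```

Run:
```python
from h import *
c=bot.calibration("wrist");im=bot.camera("wrist");cv2.imwrite("pics/w7.png",im)
s=bot.get_obs();print(s["clock"],s["eef_pos"],s["grip_width"],s["joint_pos"])
print("prior",totool((.428,.115,0)))
for o in bot.outline_of("round_board","wrist"):
    x,e=fit(c,o["rect"],(.43,.115),.055,0,.015);print(o["conf"],o["rect"],x,e.round(1),totool([*x,0]))
```

```text
8.85 [0.43379793 0.02985536 0.22291222] 0.0556858487365718 [ 6.89481446e-02  1.03143710e-01 -1.13621102e-01  1.35386427e+00
 -3.06766751e-04  1.59049844e+00]
prior [ 85.4  -1.6 222.9]
0.72 [259.5, 27.6, 129.1, 133.7] [0.43344583 0.11643928] [-0.4 -1.8  0.4  2.2] [ 86.6   3.9 222.8]
```

View pics/w7.png

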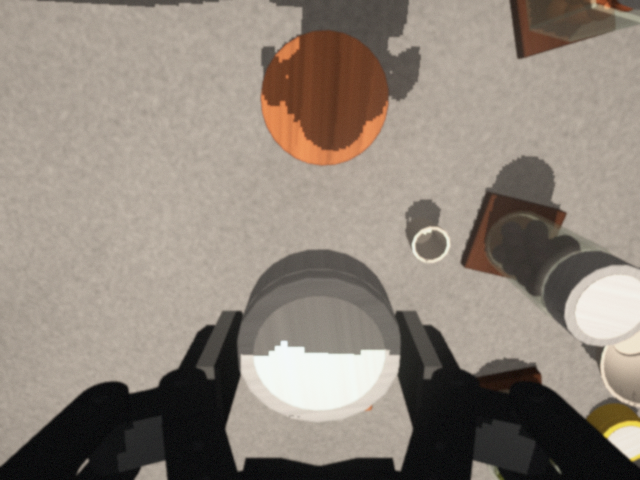

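The brown board is at wrist (325,97), fitted at (0.433, 0.116), and the lid is still gripped at (320,340). I'll move over the board and lower.

Call:
move_arm(
  deltas=[
    [0,15,1,0,0,0,0],
    [0,30,1,0,0,0,0],
    [0,30,1,0,0,0,0],
    [0,11,1,0,0,0,0],
    [0,0,0,20,0,0,0],
    [0,0,0,35,0,0,0],
    [0,0,0,35,0,0,0],
    [0,0,0,35,0,0,0],
    [0,0,0,30,0,0,0],
    [0,0,0,20,0,0,0],
  ],
)

```text
clock: 9.73
eef_pos: [0.4313, 0.1151, 0.0448]
tool_rot: [0.69, 0.724, -0.002, -0.001]
ft_force: [-0.6, -0.1, 0.2]
grip_width: 0.0558
grasp_force: 63.8
```

Call:
move_arm(
  deltas=[
    [0,0,0,15,0,0,0],
    [0,0,0,10,0,0,0],
    [0,0,0,6,0,0,0],
    [0,0,0,5,0,0,0],
    [0,0,0,0,0,0,0],
    [0,0,0,0,0,0,0],
    [0,0,0,0,0,0,0],
  ],
)

```text
clock: 10.32
eef_pos: [0.4336, 0.1166, 0.0128]
tool_rot: [0.689, 0.724, 0.001, 0.0]
ft_force: [0.6, -0.4, -0.1]
grip_width: 0.0561
grasp_force: 63.8
```

Call:
move_arm(
  deltas=[
    [0,0,0,4,0,0,0],
    [0,0,0,3,0,0,0],
    [0,0,0,2,0,0,0],
    [0,0,0,1,0,0,0],
    [0,0,0,0,0,0,0],
    [0,0,0,0,0,0,0],
    [0,0,0,0,0,0,0],
  ],
)

```text
clock: 10.9
eef_pos: [0.4328, 0.1165, 0.0022]
tool_rot: [0.689, 0.725, 0.0, 0.0]
ft_force: [-0.6, 0.4, -1.5]
grip_width: 0.056
grasp_force: 63.8
```

Call:
move_arm(
  deltas=[
    [0,0,0,1,0,0,0],
    [0,0,0,1,0,0,0],
    [0,0,0,1,0,0,0],
    [0,0,0,0,0,0,0],
    [0,0,0,0,0,0,0],
  ],
)

```text
clock: 11.32
eef_pos: [0.4327, 0.1165, -0.001]
tool_rot: [0.689, 0.725, -0.0, -0.0]
ft_force: [0.2, 0.8, -1.1]
grip_width: 0.056
grasp_force: 63.8
```

No contact yet; I'll go on in 0.5–1 mm steps.

Call:
move_arm(
  deltas=[
    [0,0,0,0.7,0,0,0],
    [0,0,0,0.7,0,0,0],
    [0,0,0,0,0,0,0],
    [0,0,0,0,0,0,0],
  ],
)

```text
clock: 11.65
eef_pos: [0.4328, 0.1165, -0.0013]
tool_rot: [0.689, 0.725, 0.0, 0.0]
ft_force: [-3.7, -1.2, 8.2]
grip_width: 0.056
grasp_force: 64.7
```

Run:
```python
from h import *
m=bot.camera("scene");cv2.imwrite("pics/s8.png",cv2.resize(m[190:290,310:440],(520,400),interpolation=cv2.INTER_CUBIC));s=bot.get_obs();print(s["eef_pos"],s["ft_force"])
```

```text
[ 0.43281695  0.11652627 -0.00131353] [-3.83615207 -0.8353919   8.86481979]
```

View pics/s8.png

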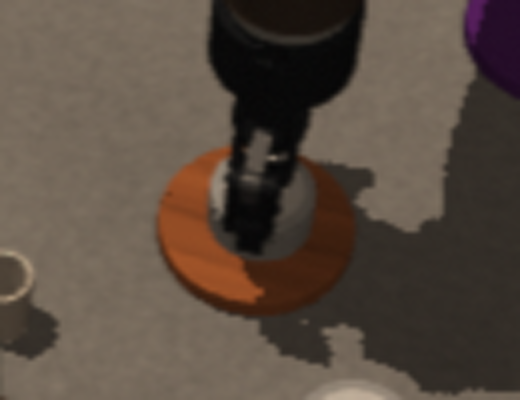

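The picture shows the lid in the middle of the brown board (crop 263,215), and there is an 8 N contact force. Releasing and backing off straight up.

Call:
move_arm(
  deltas=[
    [0.9,0,0,0,0,0,0],
    [1,0,0,0,0,0,0],
    [1,0,0,0,0,0,0],
    [1,0,0,0,0,0,0],
    [1,0,0,0,0,0,0],
    [1,0,0,0,0,0,0],
  ],
)

```text
clock: 12.2
eef_pos: [0.4327, 0.1165, -0.0024]
tool_rot: [0.689, 0.725, -0.0, -0.0]
ft_force: [0.9, -0.6, -0.3]
grip_width: 0.0858
grasp_force: 0.0
```

Call:
move_arm(
  deltas=[
    [1,0,0,-10,0,0,0],
    [1,0,0,-20,0,0,0],
    [1,0,0,-35,0,0,0],
    [1,0,0,-35,0,0,0],
    [1,0,0,-30,0,0,0],
    [1,0,0,-10,0,0,0],
    [1,0,0,0,0,0,0],
    [1,0,0,0,0,0,0],
    [1,0,0,0,0,0,0],
  ],
)

```text
clock: 12.95
eef_pos: [0.4317, 0.1162, 0.1363]
tool_rot: [0.689, 0.725, -0.001, -0.001]
ft_force: [-0.2, 0.1, -0.2]
grip_width: 0.0852
grasp_force: 0.0
```

Run:
```python
from h import *
c=bot.calibration("wrist");im=bot.camera("wrist");s=bot.get_obs();print(s["clock"],s["eef_pos"],s["grip_width"])
for q,r,a,b in(("lid",.029,.015,.043),("round_board",.055,0,.015)):
    for o in bot.outline_of(q,"wrist"):
        x,e=fit(c,o["rect"],(.43,.115),r,a,b);print(q,o["conf"],o["rect"],x,e.round(1))
```

```text
13.0 [0.43139859 0.11613963 0.13602511] 0.08511702263176094
lid 0.85 [276.9, 184.9, 89.3, 90.4] [0.43272546 0.11607271] [ 0.2 -1.2 -0.2  1.3]
round_board 0.84 [1.8, 2.5, 115.9, 94.4] [0.25924661 0.21340835] [-33.1 -38.5  35.5  54.7]
round_board 0.62 [249.0, 144.3, 148.8, 147.4] [0.43411901 0.11645224] [-2.6 -1.3  2.6  2. ]
```

The lid is flat, within 2 mm of the board's centre, and released.

```bash
python3 -c "
from workcell import bot
print(bot.job_done())"
```

```text
the job is handed in; nothing more can be done
None
```

The olive jar's lid was turned 1.31 rad, lifted straight off and set down top up, about 2 mm from the centre of the round board; I handed the job in at about 13 s, and the hand-in gave no verdict.

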